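# Find and release the channel key left latched on a controller test box

### The arm

A 6-joint arm with a two-finger parallel gripper is mounted at the origin on the work surface. World frame = base frame: x ahead of the robot, y to its left, z up, the work surface at z = 0. Lengths are in m, angles in rad, forces in N, time in s.
With the tool pointing down it reaches from about 0.3 to 0.875 m from the base axis. Payload 6.4 kg.
Tool frame: the origin (TCP) lies midway between the tips of the shut fingers; the grasp point (between the pads) lies 19 mm behind it (ctrl.pinch_z is the distance from the TCP to the grasp point, in m); z points along the fingers, y is the line along which they close (so a half turn about z gives the same grasp; the last joint's range is limited). The gripper opens to 85 mm and grips with 20 to 120 N. Pads are 22 mm wide; open, the fingers measure 114 mm over their backs; the gripper's body (76 mm by 85 mm) begins 54 mm behind the grasp point. The pads swing forward as they close: fully open they stand 13 mm farther back than shut.
Start: joints at [1.032, 0.181, 1.607, -0, 1.354, -0.206], TCP at [0.188, 0.543, 0.21] pointing down, gripper open.
Joint ranges: [-2.99, 2.99], [-0.89, 2.07], [0.3, 2.58], [-1.14, 4.28], [0, 2.63], [-3.12, 3.12]. Speed limits (rad/s): [2.57, 2.57, 3.01, 3.14, 3.14, 3.14].

### API

Orientations are given as a unit quaternion [w, x, y, z].
In Python, from bench import ctrl gives the robot as it stands.
- The arm moves only by the tool apply_moves, never from a script. Its argument "moves" is a list of rows, each an object with "jaw": the opening, from 0 (shut) to 1 (fully open); "offset": the shift along the tool's x, y, z in mm, a list of three; "rot": the turn, a rotation vector about the tool's x, y, z in degrees, a list of three. In form: [{"jaw": jaw, "offset": [dx, dy, dz], "rot": [ax, ay, az]}, ...]. A call has exactly 5 rows; each row shifts and turns the commanded pose from where the row before left it, along the tool's axes as they then stand; what a row does not reach is not made up. A row lasts 1/8 s, in which the tool goes at most 62.5 mm and 10.7 degrees, less where a joint would pass 70% of its speed; a pose out of reach is approached as far as the arm can. A call is refused whole if a number of a shift passes 62.5 or a number of a turn 10.7, either way. A call with a gripper value outside its range is refused whole. The fingers move at their own pace and stop on an object; the grip force is fixed at half the most. Time passes only in rows, so rows that do not move let the fingers close, or fill a call up. It gives the time, the measured TCP pose, the force, the opening and the grip force at its end, in the units of the state.
- ctrl.get_obs(): the state, without advancing time (a new reading comes with each control period).
- ctrl.camera(name): name is "scene" or "top"; returns (picture, depth): 480x640x3 uint8, red, green, blue; 480x640 float32, m along the optical axis (not along the pixel's ray), 0 where there is no reading.
- ctrl.camera_params(name): a dict with "K" (3x3 intrinsics, pixels), "cam_to_world" (4x4, takes a point from camera to world coordinates). Camera axes: x right, y down, z forward; pixel columns grow to the right and rows downward; lengths in m; the calibration is good to about 2 mm. A picture is of the moment at which its call begins. camera_params takes no time and is no camera call.
- ctrl.hand_in(): hands the job in; it is judged then, once.
Trained networks look in the newest picture that a camera, given by its name, has taken for a name from the list of things; names that differ only in an ending like _2 or _b are one class to them, and where a whole thing is asked for, a point or a joint stands for the part that bears it (a point fixed in the world has none). Each returns a list of dicts, best first, with "score" (0 to 1); they miss things now and then, are a little off and sometimes report something else, mostly with a low value. They report only what shows in the picture. A call takes as long as a camera call.
- ctrl.outline_of(camera, target): "region" (480x640 bool, what is visible of it) and "position" ([column, row] in pixels, amid what is visible of it).
The state is a dict: "time_s": time; "q": joint angles; "dq": joint speeds; "joint_efforts": joint torques, N m; "eef_pos": TCP position; "eef_rot": TCP orientation; "wrist_force": force on the tool from outside, world axes, zero at the start; "torque": the same for the moment, N m; "opening": opening from 0.0 (shut) to 1.0 (fully open); "grasp_force": force on a finger pad.
Only numpy, scipy, OpenCV 4.12 (cv2) and the standard library are available. Lean on these libraries where they do the work, as an engineer would, in place of code of your own. Each camera call takes 0.05 s, during which the arm holds its last target. There are 200 camera calls.

### The job

One of the four identical channel keys on the test box has been left latched down. Feel for it with a fingertip, tapping the keys lightly, then press that key fully down and let it go so that it unlatches and springs up level with the other three. Do not push any raised key down more than a light tap would, and do not shift or pick up the two controllers or the screwdriver.

Things in the scene. Friction and masses are not known exactly. Their poses are not given: they have to be found in the camera images.
- test_box: Low black steel test box fixed to the bench, 200 mm (x) by 270 mm (y) by 70 mm high; its top is a flat aluminium faceplate. Origin: centre of its underside, on the bench; z up. The row of four light-grey square keys runs along y, 50 mm to the -x side of the origin. Small unlit amber lamp lenses, 2.5 mm high, lie 29 mm behind the keys, a rubber pad with a controller farther behind.
- slot_1 (a point): First key (+y end): centre of its mouth on the faceplate surface, 70 mm above the bench, fixed; does not tell if the key is up. Keys are 20 x 20 mm, 48 mm apart, each in a black 28 mm bezel 2 mm high. A raised key's top is 82 mm above the bench, the latched key's about 78 mm (4 mm lower), any key pressed fully home 75 mm (travel 7 mm, straight down).
- slot_2 (a point): Second key, same point. A raised key starts to move at 3 N and takes about 6.5 N at 5 mm and 8 N at 7 mm, lightly damped. Let go earlier it springs back; pushed past its click, about 6 mm down, it latches. Deeper than 5 mm is no longer a light tap.
- slot_3 (a point): Third key, same point. The latched key feels solid up to about 6 N, then moves; pushed home (8 N, or up to 15 N against its stop) and let go, it unlatches and springs up by itself. Pressed home once more it would latch again.
- slot_4 (a point): Fourth key (-y end), same point. Which of the four keys is latched changes from start to start; the other three are raised.
- unit_pad_mid (a point): Centre of the loose black controller, 48 x 92 x 48 mm, 0.16 kg, lying on the rubber pad on the test box about 112 mm behind (+x of) the key row, its top 120 mm above the bench. Long axis y. Leave alone.
- unit_bench_mid (a point): Centre of a second such loose controller lying on the bench beside the -y side of the test box; its top is 48 mm above the bench. Leave alone.
- screwdriver_mid (a point): Underside of the middle of a loose screwdriver, 170 mm long along x, lying on the bench beside the +y side of the test box. Leave alone.

How it is judged:
By the outcome, as a careful person would: the job done as asked, in the order asked, and still so for the second after the job is handed in, with the robot touching nothing.
It also fails if it takes over 42 s, if anything falls off the work surface, if the arm or the gripper's body presses on something with over 40 N, if the wrist force passes 120 N, or if a joint passes its speed limit or range.

## Working session

There is one attempt and no reset: what is moved stays moved. The work goes in short steps, Python scripts to look and compute and a tool call to move; the robot and the scene stay as the last step left them, time stands still between calls to the robot, and variables do not carry over. Pictures are saved under pics/ and viewed, at most 10 in all, crops included, and the job is handed in when it is done.

Besides the shell and the picture viewer there is one more tool, called as name(argument=value, ...), one argument or row to a line, values as JSON. apply_moves: Moves the arm, as the interface text tells. Its arguments: {"type":"object","properties":{"moves":{"type":"array"}},"required":["moves"]}

```bash
mkdir -p pics
cat > h.py <<'E'
import numpy as np, cv2
from bench import ctrl
def pts(cam,depth):
    p=ctrl.camera_params(cam);K=np.array(p["K"]);T=np.array(p["cam_to_world"])
    v,u=np.mgrid[:480,:640]
    c=np.stack([(u-K[0,2])/K[0,0]*depth,(v-K[1,2])/K[1,1]*depth,depth],-1)
    return c@T[:3,:3].T+T[:3,3]
E
python3 - <<'E'
from h import *
for cam in("top","scene"):
    im,d=ctrl.camera(cam);cv2.imwrite(f"pics/{cam}0.png",im[...,::-1]);P=pts(cam,d)
    for n in("slot_1","test_box","unit_pad_mid","unit_bench_mid","screwdriver_mid"):
        for r in ctrl.outline_of(cam,n)[:5]:
            m=r["region"]&(d>0)
            print(cam,n,round(r["score"],2),np.round(r["position"]),m.sum(),np.round(np.median(P[m],0),4) if m.any() else '',np.round(np.percentile(P[m],[2,98],axis=0),3).tolist() if m.any() else '')
o=ctrl.get_obs();print(o["time_s"],o["eef_pos"],o["eef_rot"],o["wrist_force"],o["opening"])
E
```

```text
top slot_1 0.68 [374. 266.] 11680 [ 0.5216 -0.0574  0.0718] [[0.422, -0.198, 0.06], [0.633, 0.066, 0.077]]
top test_box 0.85 [377. 268.] 11879 [ 0.5213 -0.0581  0.0718] [[0.421, -0.199, 0.051], [0.633, 0.066, 0.077]]
top test_box 0.49 [488. 267.] 1107 [ 0.5196 -0.2881  0.0478] [[0.495, -0.337, 0.007], [0.545, -0.245, 0.053]]
top unit_pad_mid 0.87 [394. 237.] 1274 [ 0.5795 -0.0861  0.1195] [[0.551, -0.131, 0.074], [0.61, -0.041, 0.124]]
top unit_bench_mid 0.84 [488. 267.] 1163 [ 0.5198 -0.2875  0.0476] [[0.494, -0.338, 0.001], [0.547, -0.244, 0.053]]
top screwdriver_mid 0.57 [270. 267.] 654 [0.5317 0.1568 0.0228] [[0.484, 0.134, -0.001], [0.634, 0.179, 0.031]]
scene slot_1 0.94 [305. 234.] 10497 [ 0.5471 -0.0216  0.0709] [[0.427, -0.196, 0.018], [0.641, 0.078, 0.075]]
scene test_box 0.67 [306. 235.] 10779 [ 0.5458 -0.0224  0.0709] [[0.425, -0.197, 0.015], [0.641, 0.077, 0.075]]
scene unit_pad_mid 0.81 [276. 225.] 1520 [ 0.5897 -0.077   0.1181] [[0.553, -0.132, 0.074], [0.611, -0.036, 0.122]]
scene unit_bench_mid 0.85 [220. 186.] 1106 [ 0.5314 -0.2856  0.0454] [[0.497, -0.333, 0.007], [0.55, -0.243, 0.051]]
scene screwdriver_mid 0.7 [393. 287.] 690 [0.5391 0.1611 0.0226] [[0.485, 0.134, 0.005], [0.639, 0.181, 0.029]]
0.6 [0.18782825 0.54348096 0.21050658] [2.58022274e-06 1.65636456e-01 9.86186881e-01 1.27770781e-05] [-0.3046856  -0.77517258  0.05589032] 0.9974313242263014
```

View pics/top0.png

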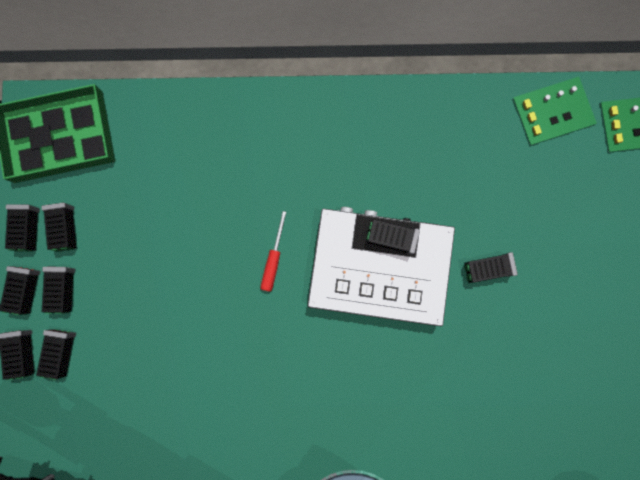

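View pics/scene0.png

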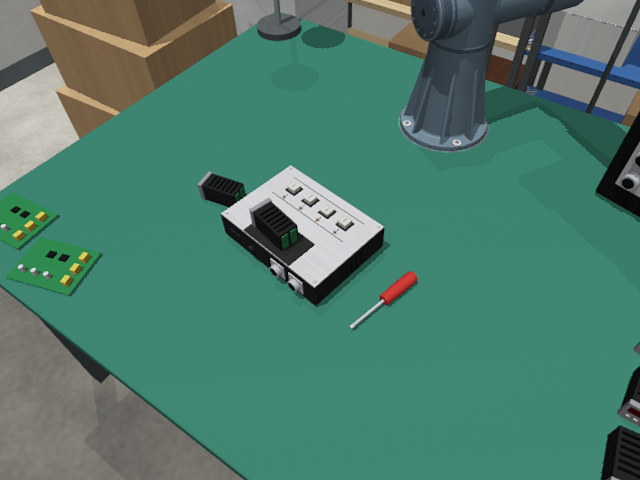

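Top view: the four keys show as black-rimmed squares at about (343,286), (367,290), (391,293) and (415,296). The box is turned a few degrees. The controller on the pad is at (393,237) and the screwdriver at (270,267).

Run:
```python
from h import *
from scipy import ndimage as nd
im,d=ctrl.camera("top")
p=ctrl.camera_params("top");K=np.array(p["K"]);T=np.array(p["cam_to_world"])
def ray(u,v,z):
    r=T[:3,:3]@np.array([(u-K[0,2])/K[0,0],(v-K[1,2])/K[1,1],1]);return T[:3,3]+r*(z-T[2,3])/r[2]
g=im.max(2).astype(float)
C=[]
for u,v in((343,286),(367,290),(391,293),(415,296)):
    w=np.clip(150-g[v-10:v+11,u-10:u+11],0,None);w[w<40]=0
    lab,n=nd.label(w>0);b=np.argmax(nd.sum(w>0,lab,range(1,n+1)))+1
    vv,uu=np.nonzero(lab==b);r=cv2.minAreaRect(np.c_[uu,vv].astype(np.float32))
    C.append(ray(u-10+r[0][0],v-10+r[0][1],.072)); print(len(uu),r,C[-1].round(4))
C=np.array(C);print(np.linalg.norm(np.diff(C,axis=0),axis=1))
ax=C[0]-C[3];ax/=np.linalg.norm(ax);yaw=np.arctan2(-ax[0],ax[1]);m=C.mean(0)
print("yaw deg",np.degrees(yaw),"mid",m)
for k in range(4):print(k+1,(m+ax*(72-48*k)/1000).round(4))
# box outline check
r=ctrl.outline_of("top","test_box")[0]["region"]
P=pts("top",d);s=r&(abs(P[...,2]-.07)<.006)
rc=cv2.minAreaRect((P[s][:,:2]*1000).astype(np.float32));print(rc)
xh=np.array([np.cos(yaw),np.sin(yaw),0]);print("expected origin",m+.05*xh)
vis=cv2.resize(im[255:330,300:460,::-1],(800,375),interpolation=cv2.INTER_CUBIC);cv2.imwrite("pics/crop.png",vis)
# scene depth of keys
im2,d2=ctrl.camera("scene");P2=pts("scene",d2)
for k in range(4):
    c=m+ax*(72-48*k)/1000
    for PP in(P,P2):
        q=np.linalg.norm(PP[...,:2]-c[:2],axis=-1)<.008
        print(k+1,q.sum(),np.median(PP[q][:,2]).round(4))
```

```text
5 ((8.0, 16.0), (4.0, 0.0), 180.0) [0.475  0.0148 0.072 ]
12 ((3.492307662963867, 12.36153793334961), (8.062257766723633, 3.4729721546173096), 60.2551155090332) [ 0.4738 -0.0238  0.072 ]
16 ((3.680327892303467, 9.016393661499023), (1.7201790809631348, 12.041254043579102), 5.194429397583008) [ 0.4738 -0.0717  0.072 ]
22 ((4.235294342041016, 10.441177368164062), (12.611852645874023, 4.6081767082214355), 75.96376037597656) [ 0.4644 -0.12    0.072 ]
[0.03860043 0.04788367 0.0492409 ]
yaw deg -4.527301369778159 mid [ 0.47172646 -0.05016576  0.072     ]
1 [0.4774 0.0216 0.072 ]
2 [ 0.4736 -0.0262  0.072 ]
3 [ 0.4698 -0.0741  0.072 ]
4 [ 0.466  -0.1219  0.072 ]
((525.1590576171875, -66.32977294921875), (269.87664794921875, 200.28700256347656), 81.0401611328125)
expected origin [ 0.52157045 -0.05411246  0.072     ]
1 52 0.0746
1 39 0.0792
2 53 0.0767
2 44 0.0785
3 56 0.0823
3 59 0.0807
4 62 0.0829
4 50 0.0812
```

View pics/crop.png

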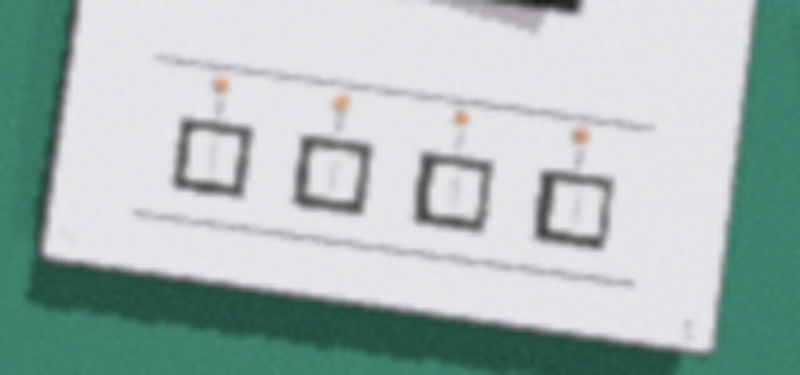

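The crop shows the bezel centres at about (213,157), (333,176), (453,193) and (574,210). That gives a tilt near 8.5°, which agrees with the box outline. My thresholding was poor, so I'm redoing it on the crop.

Run:
```python
from h import *
p=ctrl.camera_params("top");K=np.array(p["K"]);T=np.array(p["cam_to_world"])
def ray(u,v,z):
    r=T[:3,:3]@np.array([(u-K[0,2])/K[0,0],(v-K[1,2])/K[1,1],1]);return T[:3,3]+r*(z-T[2,3])/r[2]
g=cv2.imread("pics/crop.png").max(2);C=[]
for u,v in((213,157),(333,176),(453,193),(574,210)):
    y0,x0=v-47,u-47
    m=(g[y0:v+48,x0:u+48]<150).astype(np.uint8)
    n,l,st,_=cv2.connectedComponentsWithStats(m);b=1+np.argmax(st[1:,4])
    vv,uu=np.nonzero(l==b);r=cv2.minAreaRect(np.c_[uu,vv].astype(np.float32))
    cu,cv_=x0+r[0][0],y0+r[0][1];C.append(ray(300+(cu+.5)/5-.5,255+(cv_+.5)/5-.5,.072));print(np.round([cu,cv_],1),np.round(r[1],1),C[-1].round(4))
C=np.array(C);print(np.linalg.norm(np.diff(C,axis=0),axis=1).round(4))
ax=C[0]-C[3];ax/=np.linalg.norm(ax);yaw=np.arctan2(-ax[0],ax[1]);m=C.mean(0)
print("yaw",np.degrees(yaw),"mid",m)
im,d=ctrl.camera("top");P=pts("top",d);im2,d2=ctrl.camera("scene");P2=pts("scene",d2)
for k in range(4):
    c=m+ax*(72-48*k)/1000;o=[]
    for PP in(P,P2):
        q=(np.linalg.norm(PP[...,:2]-c[:2],axis=-1)<.008)&(PP[...,2]>.07);o+=[np.median(PP[q][:,2]).round(4)]
    print(k+1,c.round(4),o)
    if k==0: print(np.linalg.norm(c[:2]),(c[:2]-[.188,.543]))
```

```text
[211.8 157.8] [69.7 70.1] [0.4865 0.0127 0.072 ]
[331.6 174.6] [69.8 70. ] [ 0.4792 -0.0346  0.072 ]
[452.  191.8] [70.9 69.3] [ 0.4717 -0.0821  0.072 ]
[572.4 209.3] [71.  70.1] [ 0.4642 -0.1296  0.072 ]
[0.0479 0.0481 0.048 ]
yaw -8.92332511063663 mid [ 0.47541499 -0.05840883  0.072     ]
1 [0.4866 0.0127 0.072 ] [np.float64(0.083), np.float64(0.0835)]
0.48674931931577287 [ 0.29858309 -0.53028026]
2 [ 0.4791 -0.0347  0.072 ] [np.float64(0.0803), np.float64(0.0797)]
3 [ 0.4717 -0.0821  0.072 ] [np.float64(0.0831), np.float64(0.0835)]
4 [ 0.4642 -0.1295  0.072 ] [np.float64(0.0832), np.float64(0.0831)]
```

Key pitch comes out at exactly 48 mm, with yaw -8.9°. Both cameras' depth suggests key 2 is about 3 mm lower than the others, which I'll confirm by touch. Next I square the tool to the box, shut the fingers and travel over.

apply_moves(
  moves=[
    {"jaw":0,"offset":[0,0,0],"rot":[0,0,-10.15]},
    {"jaw":0,"offset":[-31,-40,0],"rot":[0,0,0]},
    {"jaw":0,"offset":[-31,-40,0],"rot":[0,0,0]},
    {"jaw":0,"offset":[-31,-40,0],"rot":[0,0,0]},
    {"jaw":0,"offset":[-31,-40,0],"rot":[0,0,0]},
  ],
)

```text
time_s: 1.48
eef_pos: [0.2861, 0.3649, 0.2107]
eef_rot: [0.0, 0.077, 0.997, 0.0]
wrist_force: [1.2, -0.6, -0.4]
opening: -0.004
grasp_force: 0.0
```

apply_moves(
  moves=[
    {"jaw":0,"offset":[-31,-40,5],"rot":[0,0,0]},
    {"jaw":0,"offset":[-31,-40,5],"rot":[0,0,0]},
    {"jaw":0,"offset":[-31,-40,5],"rot":[0,0,0]},
    {"jaw":0,"offset":[-31,-40,5],"rot":[0,0,0]},
    {"jaw":0,"offset":[0,0,0],"rot":[0,0,0]},
  ],
)

```text
time_s: 2.1
eef_pos: [0.3845, 0.1863, 0.1904]
eef_rot: [0.0, 0.08, 0.997, -0.0]
wrist_force: [-0.5, 0.7, 0.1]
opening: -0.002
grasp_force: 0.0
```

```bash
cat >> h.py <<'E'
KEY=np.array([[.4866,.0127],[.4791,-.0347],[.4717,-.0821],[.4642,-.1295]])
def rep():
    from scipy.spatial.transform import Rotation as R
    o=ctrl.get_obs();r=R.from_quat(o["eef_rot"],scalar_first=True);p=o["eef_pos"]
    print("t",round(o["time_s"],2),"pos",np.round(p,4),"open",round(o["opening"],3),"F",np.round(o["wrist_force"],2),"tilt/yaw",np.round(np.degrees([r.as_matrix()[0,2],r.as_matrix()[1,2],np.arctan2(r.as_matrix()[1,1],r.as_matrix()[0,1])]),2))
    for k in range(4):print(k+1,np.round(1000*r.inv().apply(np.r_[KEY[k],.082]-p),1))
E
python3 -c "from h import *;rep()"
```

```text
t 2.1 pos [0.3845 0.1863 0.1904] open -0.002 F [-0.54  0.68  0.11] tilt/yaw [ 1.000e-02 -3.000e-02  8.077e+01]
1 [-128.6 -155.   108.5]
2 [-128.8 -202.9  108.6]
3 [-129.1 -250.9  108.6]
4 [-129.3 -298.9  108.6]
```

apply_moves(
  moves=[
    {"jaw":0,"offset":[-32,-39,15],"rot":[0,0,0]},
    {"jaw":0,"offset":[-32,-39,15],"rot":[0,0,0]},
    {"jaw":0,"offset":[-32,-39,15],"rot":[0,0,0]},
    {"jaw":0,"offset":[-32,-38,15],"rot":[0,0,0]},
    {"jaw":0,"offset":[0,0,20],"rot":[0,0,0.3]},
  ],
)

```text
time_s: 2.72
eef_pos: [0.488, 0.0141, 0.1108]
eef_rot: [0.001, 0.082, 0.997, -0.0]
wrist_force: [-0.2, 1.1, -0.3]
opening: -0.001
grasp_force: 0.0
```

apply_moves(
  moves=[
    {"jaw":0,"offset":[0,0,15],"rot":[0,0,0]},
    {"jaw":0,"offset":[0,0,5],"rot":[0,0,0]},
    {"jaw":0,"offset":[0,0,0],"rot":[0,0,0]},
    {"jaw":0,"offset":[0,0,0],"rot":[0,0,0]},
    {"jaw":0,"offset":[0,0,0],"rot":[0,0,0]},
  ],
)

```text
time_s: 3.35
eef_pos: [0.4861, 0.0161, 0.0912]
eef_rot: [0.001, 0.08, 0.997, -0.0]
wrist_force: [0.3, -0.5, -0.2]
opening: 0.001
grasp_force: 0.0
```

Run:
```python
from h import *
rep()
im,d=ctrl.camera("scene");im2,_=ctrl.camera("top")
v=np.hstack([cv2.resize(i,None,fx=4,fy=4,interpolation=2)[:, :400] for i in (im[120:270,290:390],im2[210:360,310:410])])
cv2.imwrite("pics/near.png",v[...,::-1])
```

```text
t 3.35 pos [0.4861 0.0161 0.0912] open 0.001 F [ 0.31 -0.5  -0.22] tilt/yaw [ 8.000e-02 -2.000e-02  8.081e+01]
1 [-1.  -3.2  9.2]
2 [ -1.2 -51.2   9.2]
3 [ -1.4 -99.2   9.2]
4 [  -1.6 -147.2    9.2]
```

View pics/near.png

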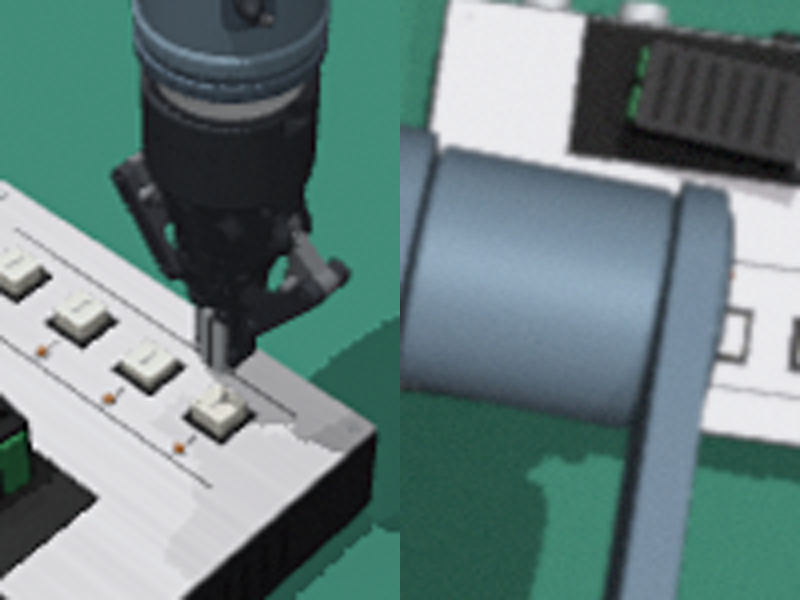

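The fingertip (225,370 left crop) is above and somewhat behind key 1 (220,405). I'll check this against the projected TCP before tapping.

Run:
```python
from h import *
p=ctrl.camera_params("scene");K=np.array(p["K"]);T=np.linalg.inv(np.array(p["cam_to_world"]))
def pr(X):
    c=K@(T@np.r_[X,1])[:3];return (4*(c[:2]/c[2]-[290,120])).round(1)
e=ctrl.get_obs()["eef_pos"];print("tcp",pr(e),"tcp on key plane",pr(np.r_[e[:2],.082]))
for k in KEY:print(pr(np.r_[k,.082]))
```

```text
tcp [219.5 391.2] tcp on key plane [219.4 403.4]
[213.1 401.5]
[142.5 353.3]
[ 74.7 307.2]
[  9.8 262.8]
```

Run:
```python
from h import *
im,d=ctrl.camera("scene");P=pts("scene",d)
cv2.imwrite("pics/near2.png",cv2.resize(im[195:235,325:375,::-1],None,fx=14,fy=14,interpolation=cv2.INTER_NEAREST))
for v in range(204,228,1):print(v,[tuple((P[v,u]*1000).round().astype(int)) for u in(342,345,348)])
```

```text
204 [(np.int64(495), np.int64(15), np.int64(137)), (np.int64(495), np.int64(21), np.int64(141)), (np.int64(494), np.int64(28), np.int64(144))]
205 [(np.int64(494), np.int64(15), np.int64(134)), (np.int64(495), np.int64(21), np.int64(138)), (np.int64(492), np.int64(27), np.int64(139))]
206 [(np.int64(494), np.int64(14), np.int64(130)), (np.int64(494), np.int64(21), np.int64(135)), (np.int64(491), np.int64(26), np.int64(135))]
207 [(np.int64(495), np.int64(15), np.int64(129)), (np.int64(495), np.int64(22), np.int64(133)), (np.int64(493), np.int64(27), np.int64(134))]
208 [(np.int64(494), np.int64(14), np.int64(125)), (np.int64(494), np.int64(21), np.int64(129)), (np.int64(492), np.int64(26), np.int64(130))]
209 [(np.int64(495), np.int64(15), np.int64(123)), (np.int64(494), np.int64(21), np.int64(126)), (np.int64(494), np.int64(27), np.int64(130))]
210 [(np.int64(1036), np.int64(369), np.int64(813)), (np.int64(494), np.int64(21), np.int64(124)), (np.int64(492), np.int64(26), np.int64(124))]
211 [(np.int64(495), np.int64(15), np.int64(118)), (np.int64(494), np.int64(21), np.int64(121)), 
[... 1577 characters left out ...]

223 [(np.int64(495), np.int64(16), np.int64(84)), (np.int64(491), np.int64(20), np.int64(83)), (np.int64(486), np.int64(23), np.int64(80))]
224 [(np.int64(496), np.int64(16), np.int64(82)), (np.int64(494), np.int64(21), np.int64(83)), (np.int64(485), np.int64(23), np.int64(76))]
225 [(np.int64(495), np.int64(15), np.int64(78)), (np.int64(496), np.int64(23), np.int64(83)), (np.int64(485), np.int64(23), np.int64(73))]
226 [(np.int64(495), np.int64(15), np.int64(75)), (np.int64(496), np.int64(23), np.int64(81)), (np.int64(488), np.int64(24), np.int64(74))]
227 [(np.int64(495), np.int64(15), np.int64(72)), (np.int64(494), np.int64(22), np.int64(75)), (np.int64(490), np.int64(26), np.int64(74))]
```

View pics/near2.png

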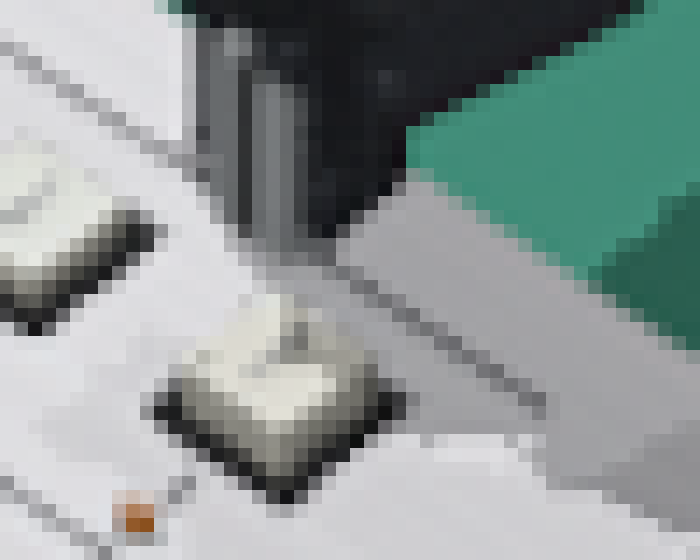

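The visible finger ends about 20 mm higher than the reported TCP, at roughly z = 0.113, so I'll go by contact force and descend in small steps. Laterally it is on the key.

apply_moves(
  moves=[
    {"jaw":0,"offset":[-1,-2.5,0],"rot":[0,0,0]},
    {"jaw":0,"offset":[0,0,3],"rot":[0,0,0]},
    {"jaw":0,"offset":[0,0,2],"rot":[0,0,0]},
    {"jaw":0,"offset":[0,0,0],"rot":[0,0,0]},
    {"jaw":0,"offset":[0,0,0],"rot":[0,0,0]},
  ],
)

```text
time_s: 4.12
eef_pos: [0.4862, 0.0133, 0.0854]
eef_rot: [-0.0, 0.08, 0.997, 0.0]
wrist_force: [-0.4, 0.8, -0.2]
opening: -0.0
grasp_force: 0.0
```

apply_moves(
  moves=[
    {"jaw":0,"offset":[0,0,1],"rot":[0,0,0]},
    {"jaw":0,"offset":[0,0,1],"rot":[0,0,0]},
    {"jaw":0,"offset":[0,0,1],"rot":[0,0,0]},
    {"jaw":0,"offset":[0,0,0],"rot":[0,0,0]},
    {"jaw":0,"offset":[0,0,0],"rot":[0,0,0]},
  ],
)

```text
time_s: 4.75
eef_pos: [0.4862, 0.0133, 0.0825]
eef_rot: [-0.0, 0.08, 0.997, 0.0]
wrist_force: [0.2, -0.5, 0.0]
opening: 0.004
grasp_force: 0.0
```

apply_moves(
  moves=[
    {"jaw":0,"offset":[0,0,1],"rot":[0,0,0]},
    {"jaw":0,"offset":[0,0,1],"rot":[0,0,0]},
    {"jaw":0,"offset":[0,0,0],"rot":[0,0,0]},
    {"jaw":0,"offset":[0,0,0],"rot":[0,0,0]},
    {"jaw":0,"offset":[0,0,0],"rot":[0,0,0]},
  ],
)

```text
time_s: 5.38
eef_pos: [0.4863, 0.0133, 0.0805]
eef_rot: [0.0, 0.08, 0.997, 0.0]
wrist_force: [1.3, 0.7, 0.1]
opening: 0.002
grasp_force: 0.0
```

No contact at 80.5 mm. Either this key is down or the tip really is higher than reported, so I'm measuring the real gap with the scene depth.

Run:
```python
from h import *
rep()
im,d=ctrl.camera("scene");P=pts("scene",d)*1000
cv2.imwrite("pics/near3.png",cv2.resize(im[185:240,315:385,::-1],None,fx=10,fy=10,interpolation=cv2.INTER_NEAREST))
for u in range(337,354,1):
    c=P[200:232,u];f=c[(abs(c[:,0]-490)<16)&(abs(c[:,1]-15)<28)&(c[:,2]>88)]
    print(u,len(f),np.round(f[np.argmin(f[:,2])]) if len(f) else '')
```

```text
t 5.38 pos [0.4863 0.0133 0.0805] open 0.002 F [1.33 0.74 0.09] tilt/yaw [ 0.    0.   80.78]
1 [-0.4 -0.5 -1.5]
2 [ -0.6 -48.5  -1.5]
3 [ -0.9 -96.5  -1.5]
4 [  -1.1 -144.5   -1.5]
337 8 [490.   0. 116.]
338 13 [494.   5. 109.]
339 14 [495.   8. 108.]
340 15 [495.  10. 106.]
341 15 [495.  13. 108.]
342 16 [495.  15. 106.]
343 17 [496.  18. 106.]
344 17 [494.  19. 105.]
345 16 [491.  19. 105.]
346 15 [492.  22. 111.]
347 15 [492.  25. 113.]
348 14 [491.  26. 116.]
349 14 [487.  26. 112.]
350 13 [484.  26. 112.]
351 12 [480.  26. 112.]
352 11 [478.  27. 113.]
353 6 [501.  43. 153.]
```

View pics/near3.png

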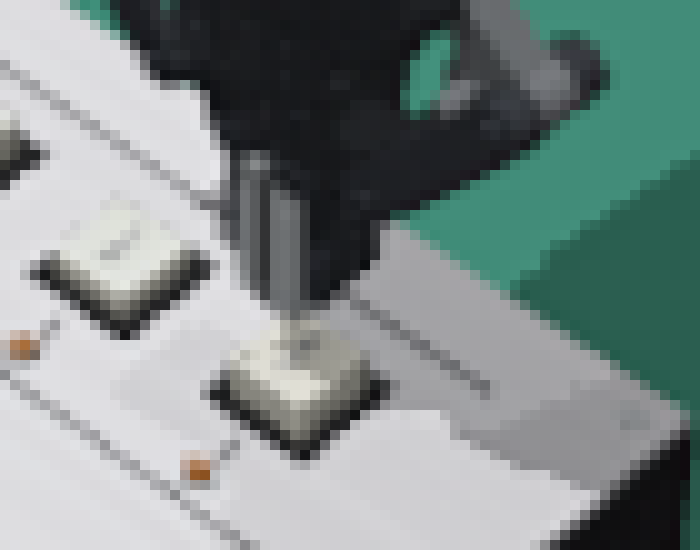

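The real tip is at about z = 104 mm while the TCP reads 80.5, so it sits roughly 23 mm higher than reported. I'll close most of that gap, then use 1 mm steps judged by force.

apply_moves(
  moves=[
    {"jaw":0,"offset":[0,0,6],"rot":[0,0,0]},
    {"jaw":0,"offset":[0,0,6],"rot":[0,0,0]},
    {"jaw":0,"offset":[0,0,3],"rot":[0,0,0]},
    {"jaw":0,"offset":[0,0,0],"rot":[0,0,0]},
    {"jaw":0,"offset":[0,0,0],"rot":[0,0,0]},
  ],
)

```text
time_s: 6.05
eef_pos: [0.4864, 0.0133, 0.0656]
eef_rot: [0.0, 0.08, 0.997, 0.0]
wrist_force: [-0.3, 0.3, -0.3]
opening: 0.002
grasp_force: 0.0
```

Run:
```python
from h import *
rep()
im,d=ctrl.camera("scene");P=pts("scene",d)*1000
cv2.imwrite("pics/near4.png",cv2.resize(im[185:240,315:385,::-1],None,fx=10,fy=10,interpolation=cv2.INTER_NEAREST))
for u in range(337,353,3):
    c=P[200:232,u];f=c[(abs(c[:,0]-490)<16)&(abs(c[:,1]-15)<28)&(c[:,2]>87)]
    print(u,len(f),np.round(f[np.argmin(f[:,2])]) if len(f) else '')
```

```text
t 6.05 pos [0.4864 0.0133 0.0656] open 0.002 F [-0.26  0.26 -0.26] tilt/yaw [ 1.000e-02 -0.000e+00  8.078e+01]
1 [ -0.3  -0.5 -16.4]
2 [ -0.5 -48.5 -16.4]
3 [ -0.8 -96.5 -16.4]
4 [  -1.  -144.5  -16.4]
337 14 [489.  -0.  98.]
340 20 [495.  10.  92.]
343 22 [494.  17.  90.]
346 21 [493.  23.  95.]
349 19 [486.  25.  96.]
352 14 [479.  28. 106.]
```

View pics/near4.png

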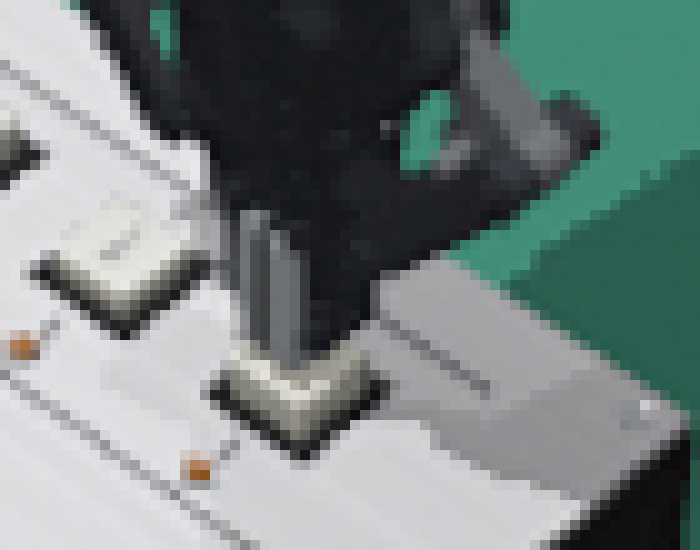

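The tip is still just above key 1 with no force, so I continue.

apply_moves(
  moves=[
    {"jaw":0,"offset":[0,0,1],"rot":[0,0,0]},
    {"jaw":0,"offset":[0,0,1],"rot":[0,0,0]},
    {"jaw":0,"offset":[0,0,1],"rot":[0,0,0]},
    {"jaw":0,"offset":[0,0,0],"rot":[0,0,0]},
    {"jaw":0,"offset":[0,0,0],"rot":[0,0,0]},
  ],
)

```text
time_s: 6.72
eef_pos: [0.4863, 0.0133, 0.0625]
eef_rot: [0.0, 0.08, 0.997, -0.0]
wrist_force: [0.1, -0.2, 0.2]
opening: 0.003
grasp_force: 0.0
```

apply_moves(
  moves=[
    {"jaw":0,"offset":[0,0,1],"rot":[0,0,0]},
    {"jaw":0,"offset":[0,0,1],"rot":[0,0,0]},
    {"jaw":0,"offset":[0,0,0],"rot":[0,0,0]},
    {"jaw":0,"offset":[0,0,0],"rot":[0,0,0]},
    {"jaw":0,"offset":[0,0,0],"rot":[0,0,0]},
  ],
)

```text
time_s: 7.35
eef_pos: [0.4863, 0.0133, 0.0606]
eef_rot: [0.0, 0.08, 0.997, -0.0]
wrist_force: [-0.6, -0.8, 3.6]
opening: 0.001
grasp_force: 1.6
```

Contact: 3.6 N at TCP 60.6 mm. One more millimetre will tell springy from solid.

apply_moves(
  moves=[
    {"jaw":0,"offset":[0,0,1],"rot":[0,0,0]},
    {"jaw":0,"offset":[0,0,0],"rot":[0,0,0]},
    {"jaw":0,"offset":[0,0,0],"rot":[0,0,0]},
    {"jaw":0,"offset":[0,0,0],"rot":[0,0,0]},
    {"jaw":0,"offset":[0,0,0],"rot":[0,0,0]},
  ],
)

```text
time_s: 7.98
eef_pos: [0.4863, 0.0133, 0.0595]
eef_rot: [0.0, 0.08, 0.997, -0.0]
wrist_force: [-0.5, -0.1, 2.6]
opening: -0.004
grasp_force: 1.9
```

Key 1 yields 1 mm with no rise in force, so it is raised and springy, with contact at TCP ≈ 61 mm. Next is key 2.

apply_moves(
  moves=[
    {"jaw":0,"offset":[0,0,-10],"rot":[0,0,0]},
    {"jaw":0,"offset":[0,-24,0],"rot":[0,0,0]},
    {"jaw":0,"offset":[-0.3,-24,0],"rot":[0,0,0]},
    {"jaw":0,"offset":[0,0,4],"rot":[0,0,0]},
    {"jaw":0,"offset":[0,0,0],"rot":[0,0,0]},
  ],
)

```text
time_s: 8.6
eef_pos: [0.4785, -0.0337, 0.0652]
eef_rot: [-0.0, 0.081, 0.997, 0.0]
wrist_force: [-0.6, 0.1, -0.2]
opening: -0.003
grasp_force: 0.0
```

apply_moves(
  moves=[
    {"jaw":0,"offset":[0,0,2],"rot":[0,0,0]},
    {"jaw":0,"offset":[0,0,1],"rot":[0,0,0]},
    {"jaw":0,"offset":[0,0,1],"rot":[0,0,0]},
    {"jaw":0,"offset":[0,0,1],"rot":[0,0,0]},
    {"jaw":0,"offset":[0,0,0],"rot":[0,0,0]},
  ],
)

```text
time_s: 9.22
eef_pos: [0.4788, -0.0341, 0.0604]
eef_rot: [-0.0, 0.08, 0.997, 0.0]
wrist_force: [0.2, 0.3, 0.1]
opening: -0.001
grasp_force: 0.0
```

apply_moves(
  moves=[
    {"jaw":0,"offset":[0,0,1],"rot":[0,0,0]},
    {"jaw":0,"offset":[0,0,1],"rot":[0,0,0]},
    {"jaw":0,"offset":[0,0,0],"rot":[0,0,0]},
    {"jaw":0,"offset":[0,0,0],"rot":[0,0,0]},
    {"jaw":0,"offset":[0,0,0],"rot":[0,0,0]},
  ],
)

```text
time_s: 9.85
eef_pos: [0.4789, -0.0341, 0.0585]
eef_rot: [0.0, 0.08, 0.997, -0.0]
wrist_force: [0.1, -0.2, 0.6]
opening: 0.004
grasp_force: 0.0
```

apply_moves(
  moves=[
    {"jaw":0,"offset":[0,0,1],"rot":[0,0,0]},
    {"jaw":0,"offset":[0,0,0.5],"rot":[0,0,0]},
    {"jaw":0,"offset":[0,0,0],"rot":[0,0,0]},
    {"jaw":0,"offset":[0,0,0],"rot":[0,0,0]},
    {"jaw":0,"offset":[0,0,0],"rot":[0,0,0]},
  ],
)

```text
time_s: 10.48
eef_pos: [0.479, -0.0342, 0.0574]
eef_rot: [0.0, 0.08, 0.997, -0.0]
wrist_force: [-2.4, 0.6, 5.0]
opening: -0.001
grasp_force: 2.6
```

Key 2's contact is about 4 mm lower and it resists solidly (5 N, tool stalled). It is the latched key, matching the depth reading. Now I press it home.

apply_moves(
  moves=[
    {"jaw":0,"offset":[0,0,1],"rot":[0,0,0]},
    {"jaw":0,"offset":[0,0,1],"rot":[0,0,0]},
    {"jaw":0,"offset":[0,0,0.5],"rot":[0,0,0]},
    {"jaw":0,"offset":[0,0,0],"rot":[0,0,0]},
    {"jaw":0,"offset":[0,0,0],"rot":[0,0,0]},
  ],
)

```text
time_s: 11.1
eef_pos: [0.479, -0.0342, 0.0551]
eef_rot: [0.0, 0.08, 0.997, -0.0]
wrist_force: [-2.6, 1.0, 6.9]
opening: -0.003
grasp_force: 3.5
```

apply_moves(
  moves=[
    {"jaw":0,"offset":[0,0,0.5],"rot":[0,0,0]},
    {"jaw":0,"offset":[0,0,0.3],"rot":[0,0,0]},
    {"jaw":0,"offset":[0,0,0],"rot":[0,0,0]},
    {"jaw":0,"offset":[0,0,0],"rot":[0,0,0]},
    {"jaw":0,"offset":[0,0,0],"rot":[0,0,0]},
  ],
)

```text
time_s: 11.72
eef_pos: [0.479, -0.0342, 0.0543]
eef_rot: [0.0, 0.08, 0.997, -0.0]
wrist_force: [-2.0, 0.0, 8.2]
opening: -0.002
grasp_force: 3.8
```

apply_moves(
  moves=[
    {"jaw":0,"offset":[0,0,0.5],"rot":[0,0,0]},
    {"jaw":0,"offset":[0,0,0],"rot":[0,0,0]},
    {"jaw":0,"offset":[0,0,0],"rot":[0,0,0]},
    {"jaw":0,"offset":[0,0,0],"rot":[0,0,0]},
    {"jaw":0,"offset":[0,0,0],"rot":[0,0,0]},
  ],
)

```text
time_s: 12.35
eef_pos: [0.479, -0.0342, 0.0542]
eef_rot: [0.0, 0.08, 0.997, -0.0]
wrist_force: [-4.7, 1.6, 12.0]
opening: 0.008
grasp_force: 5.8
```

The position has stalled at 54.2 mm and the force has jumped to 12 N, so the key is on its stop. Now I let it go straight up.

apply_moves(
  moves=[
    {"jaw":0,"offset":[0,0,-3],"rot":[0,0,0]},
    {"jaw":0,"offset":[0,0,-5],"rot":[0,0,0]},
    {"jaw":0,"offset":[0,0,-10],"rot":[0,0,0]},
    {"jaw":0,"offset":[0,0,-40],"rot":[0,0,0]},
    {"jaw":0,"offset":[0,0,-50],"rot":[0,0,0]},
  ],
)

```text
time_s: 12.98
eef_pos: [0.4778, -0.0338, 0.1616]
eef_rot: [-0.001, 0.08, 0.997, 0.0]
wrist_force: [1.5, -0.0, -0.5]
opening: 0.001
grasp_force: 0.0
```

apply_moves(
  moves=[
    {"jaw":0,"offset":[10,50,-10],"rot":[0,0,0]},
    {"jaw":0,"offset":[10,60,0],"rot":[0,0,0]},
    {"jaw":0,"offset":[10,60,0],"rot":[0,0,0]},
    {"jaw":0,"offset":[10,60,0],"rot":[0,0,0]},
    {"jaw":0,"offset":[10,60,0],"rot":[0,0,0]},
  ],
)

```text
time_s: 13.6
eef_pos: [0.4757, 0.2621, 0.1717]
eef_rot: [0.0, 0.08, 0.997, 0.0]
wrist_force: [1.5, -0.6, -0.1]
opening: 0.005
grasp_force: 0.0
```

Run:
```python
from h import *
rep()
for cam in("top","scene"):
    im,d=ctrl.camera(cam);P=pts(cam,d)
    for k in KEY:
        q=(np.linalg.norm(P[...,:2]-k,axis=-1)<.008)&(P[...,2]>.07);print(cam,q.sum(),np.median(P[q][:,2]).round(4))
    for n in("unit_pad_mid","unit_bench_mid","screwdriver_mid"):
        for r in ctrl.outline_of(cam,n)[:1]:print(n,np.round(r["position"]))
cv2.imwrite("pics/end.png",cv2.resize(im[130:290,200:420,::-1],None,fx=3.6,fy=3.6,interpolation=2))
```

```text
t 13.6 pos [0.4757 0.2621 0.1717] open 0.005 F [ 1.55 -0.6  -0.13] tilt/yaw [5.000e-02 1.000e-02 8.078e+01]
1 [ -50.6 -244.5   89.7]
2 [ -50.8 -292.5   89.7]
3 [ -51.1 -340.5   89.7]
4 [ -51.3 -388.4   89.7]
top 49 0.0838
top 51 0.0835
top 53 0.0845
top 53 0.0843
unit_pad_mid [392. 239.]
unit_bench_mid [489. 267.]
screwdriver_mid [272. 267.]
scene 36 0.0837
scene 42 0.0829
scene 34 0.0833
scene 32 0.0832
unit_pad_mid [278. 226.]
unit_bench_mid [222. 186.]
screwdriver_mid [392. 291.]
```

View pics/end.png

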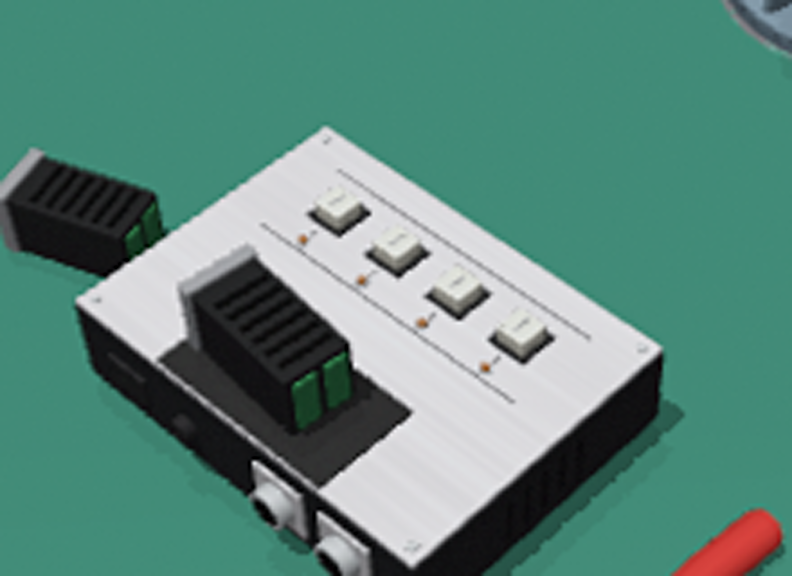

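All four keys, at (338,207), (398,250), (458,292) and (521,336), now stand level at about 83–84 mm. The controllers and screwdriver are where they were, and the arm is clear. Handing in.

```bash
python3 -c "from bench import ctrl;print(ctrl.hand_in())"
```

```text
the job is handed in; nothing more can be done
None
```

Key 2 was the latched one: I found it by touch after tapping keys 1 and 2 (not 3 and 4), pressed it home and released it, it now stands level with the other three, and the job is handed in.

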